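# Step the filter turret to amber and press the lamp button

## Robot

A 6-joint arm with a two-finger parallel gripper is mounted at the origin on the work surface. World frame = base frame: x ahead of the robot, y to its left, z up, the work surface at z = 0. Lengths are in mm, angles in rad, forces in N, time in s.
With the tool pointing down it reaches from about 325 to 850 mm from the base axis. Payload 4.4 kg.
Tool frame: the origin (TCP) lies midway between the tips of the shut fingers; the grasp point (between the pads) lies bot.tcp_to_grasp behind it (bot.tcp_to_grasp is the distance from the TCP to the grasp point, in mm); z points along the fingers, y is the line along which they close (so a half turn about z gives the same grasp; the last joint's range is limited). The gripper opens to 94 mm and grips with 3 to 60 N. Pads are 16 mm wide; open, the fingers measure 119 mm over their backs; the gripper's body (75 mm by 177 mm) begins 78 mm behind the grasp point.
Start: joints at [1.018, 0.207, 1.542, -0, 1.393, -0.15], TCP at [225.407, 528.979, 205.447] pointing down, gripper open.
Joint ranges: [-2.73, 2.73], [-0.86, 2.22], [0.23, 2.46], [-1.11, 4.25], [0.08, 2.63], [-2.82, 2.82]. Speed limits (rad/s): [2.79, 2.79, 3.14, 3.14, 3.14, 3.14].

## Interface

Orientations are given as [roll, pitch, yaw] about the fixed x, y, z axes, in that order (R = Rz(yaw) Ry(pitch) Rx(roll)).
In Python, from rig import bot gives the robot as it stands.
- The arm moves only by the tool arm_command, never from a script. Its argument "deltas" is one flat list of numbers, 5 for each row, row after row: the closure, from -1 (fully open) to 1 (shut), so that 0 is half open, then the shift along the tool's x, y, z in mm, then the turn about the tool's z in degrees. In form: [grip, dx, dy, dz, spin, grip, dx, dy, dz, spin, ...]. A call has 1 to 12 rows; each row is the pose to reach, as a shift and turn from the pose commanded when the call began, along the tool's axes at that moment; what a row does not reach only later rows make up. A row lasts 1/10 s, in which the tool goes at most 50 mm and 8.59 degrees, less where a joint would pass 70% of its speed; a pose out of reach is approached as far as the arm can. A call with a gripper value outside its range is refused whole. The fingers move at their own pace and stop on an object; "newtons" is the grip in N (left out, the last holds). Time passes only in rows, so rows that repeat a pose let the fingers close. It gives the time, the measured TCP pose, the force, the opening and the grip force at its end, in the units of the state.
- bot.sense(): the state, without advancing time (a new reading comes with each control period).
- bot.grab_frame(name): name is "side" or "top" or "wrist"; returns a dict with "frame" (400x640x3 uint8, blue, green, red), "K" (3x3 intrinsics, pixels), "k1" (the pictures are not rectified: a ray, as slopes to the right and down, at radius r is drawn at 1 + k1 r^2 times it, then the intrinsics apply), "rvec" (rotation vector, rad) and "tvec" (3), from world to camera coordinates, as OpenCV has them. Camera axes: x right, y down, z forward; pixel columns grow to the right and rows downward; lengths in mm; the calibration is good to about 2 mm. A picture is of the moment at which its call begins. There is no depth.
- bot.sign_off(): hands the job in; it is judged then, once.
Trained networks look in a picture, given as the dict that the camera call returned (one of the last four; its "shot" number tells which), for a name from the list of things; names that differ only in an ending like _2 or _b are one class to them, and where a whole thing is asked for, a point or a joint stands for the part that bears it (a point fixed in the world has none). Each returns a list of dicts, best first, with "p" (0 to 1); they miss things now and then, are a little off and sometimes report something else, mostly with a low value. They report only what shows in the picture. A call takes as long as a camera call.
- bot.find_in(query, picture): "extent" ([centre column, centre row, width, height] in pixels, round what is visible of it).
- bot.regions_of(query, picture): "pixels" (400x640 bool, what is visible of it) and "extent" ([centre column, centre row, width, height] in pixels, round what is visible of it).
- bot.tip_of(query, picture): "point" ([row, column] in pixels: a listed point, or the origin of a listed thing).
The state is a dict: "time": time; "qpos": joint angles; "joint_vel": joint speeds; "joint_torque": joint torques, N m; "tcp_pos": TCP position; "eef_rot": TCP orientation; "force": force on the tool from outside, world axes, zero at the start; "moment": the same for the moment, N m; "opening": finger opening in mm; "finger_force": force on a finger pad.
Only numpy, scipy, OpenCV 4.12 (cv2) and the standard library are available. Lean on these libraries where they do the work, as an engineer would, in place of code of your own. Each camera call takes 0.05 s, during which the arm holds its last target. There are 200 camera calls.

## Task

On the strain viewer, turn the filter turret by pushing its upright turquoise rim tabs with your fingertips until the amber window lines up with the white pointer, then press the red lamp button fully down and let it come back up. Do not press the button before amber is in place, touch the brass centre knob, lift the turret, or disturb the jars, mug, screwdriver and brass mould around it; finish with the amber window still at the pointer.

Things in the scene. Friction and masses are not known exactly. Their poses are not given: they have to be found in the camera images.
- viewer: Grey-blue instrument case fixed to the bench, 240 mm in its x, 280 mm in its y, top face 50 mm above the bench. Origin on the bench surface exactly under the turret's axis; the case runs from y -105 to +175 mm and x -130 to +110 mm in its own frame. The white pointer lies on its -x side, the lamp button on its +y side. Its yaw varies.
- pointer (a point): Inner tip of the white arrow-shaped pointer on the case top, 92 mm from the turret's axis along the viewer's -x, just outside the disc's rim; the arrow points at the axis, is some 34 mm long and 10 mm high, top 60 mm above the bench.
- disc_centre (a point): Centre of the black turret disc's top face, 62 mm above the bench. The disc is 176 mm in diameter and 8 mm thick, turns about its upright axis and carries four round coloured windows (amber, green, blue, violet, 38 mm across, centred 46 mm from the axis) 90 degrees apart, counterclockwise from above in that order. The point turns with the disc; at joint value 0 its axes are those of the viewer.
- turret (a joint): Turret angle in rad, growing counterclockwise seen from above. 0 and 6.283 (a full turn) both mean that the amber window is exactly at the pointer; the direction from the axis to the amber window is the viewer's -x direction turned by this angle. Stops at -1.0 and 7.28. Starts between 0.9 and 5.38. No detents: friction (about 0.22 N m, some 3 N at a tab) holds it where it is left.
- tabs: The four turquoise metal tabs, fixed to the disc, one outside each window at the same angle: upright plates 6 mm thick along the rim's direction, 16 mm wide radially (69 to 85 mm from the axis), standing 28 mm up from the disc's top face (tops 90 mm above the bench). Neighbours are 90 degrees apart, some 109 mm centre to centre. This entry's origin is on the axis at the disc's top face, turning with the disc.
- amber_tab (a point): Middle of the tab beside the amber window: 77 mm from the axis, 14 mm above the disc's top face, 76 mm above the bench.
- amber_window (a point): Centre of the amber window, 46 mm from the axis, on the disc's top.
- turret_knob: Brass knob in the middle of the disc, 22 mm in diameter and 22 mm tall, for lifting the turret off; not to be touched. Origin at its foot on the axis.
- turret_seat (a joint): How far the turret is lifted off its seat, m: 0 seated. The turret simply rests there by its weight (about 0.5 kg).
- lamp_button (a joint): Lamp push button: 0 up, 0.006 m fully down; fully down takes 5 N and it springs back when let go.
- lamp_button_top (a point): Centre of the top of the round red button cap, 32 mm in diameter, pressed straight down. It stands on the case 135 mm from the turret axis along the viewer's +y.
- jar_green: Green glass-colour jar, 42 mm in diameter, 60 mm tall, loose, behind the viewer. Origin at the centre of its underside. To be left alone.
- jar_amber: Amber glass-colour jar, 42 mm in diameter, 60 mm tall, loose, behind the viewer. Origin at the centre of its underside. To be left alone.
- jar_blue: Blue glass-colour jar, 42 mm in diameter, 60 mm tall, loose, behind the viewer. Origin at the centre of its underside. To be left alone.
- screwdriver: Screwdriver with a yellow handle lying loose to the right of the viewer, handle to its -x. To be left alone.
- mug: White mug, 72 mm in diameter, 85 mm tall, loose, to the left. Origin at the centre of its underside. To be left alone.
- brass_mould: Stepped round brass mould, 52 mm in diameter, 40 mm tall, loose, to the right. Origin at the centre of its underside. To be left alone.

How it is judged (in metres and radians):
On the way, in this order (a step that is already met when the one before it is completed fails the run):
1. A fingertip pushes a tab of the turret (contact force between the fingers and tabs above 0.5 N), for 0.04 s.
2. The amber window is at the pointer and the turret rests ((value of joint turret between -0.09 and 0.09 rad or value of joint turret between 6.1932 and 6.3732 rad) and velocity of joint turret between -0.05 and 0.05 rad/s), for 0.2 s.
3. The lamp button is pressed fully down while amber is at the pointer ((value of joint turret between -0.09 and 0.09 rad or value of joint turret between 6.1932 and 6.3732 rad) and value of joint lamp_button above 0.0045 m), for 0.05 s.
4. The lamp button is let go (value of joint lamp_button below 0.0015 m), for 0.1 s.
At the end, for the whole second after the job is handed in: The amber window is at the white pointer within 0.09 rad (about 8 mm at the rim) and the turret is still and seated; the button has been pressed to at least 4.5 mm after that and is up again; jars, mug, screwdriver and mould are within 20 mm of where they were (all of step 2 and value of joint lamp_button below 0.0015 m and value of joint turret_seat below 0.003 m and distance of each of jar_green, jar_amber, jar_blue, screwdriver, mug, brass_mould from where it was at the start of the episode below 0.02 m); the robot touches nothing.
It fails at once if The lamp button is pressed (more than 3 mm) while the amber window is away from the pointer (value of joint lamp_button above 0.003 m and not (value of joint turret between -0.12 and 0.12 rad or value of joint turret between 6.1632 and 6.4032 rad)).
It fails at once if The brass centre knob is touched (more than 0.3 N) (contact force between any of the arm, the fingers and turret_knob above 0.3 N).
It fails at once if The turret is lifted off its seat by more than 5 mm (value of joint turret_seat above 0.005 m).
It fails at once if A jar, the mug, the screwdriver or the mould is moved or lifted by more than 20 mm (distance of any of jar_green, jar_amber, jar_blue, screwdriver, mug, brass_mould from where it was at the start of the episode above 0.02 m).
It also fails if it takes over 67 s, if anything falls off the work surface, if the arm or the gripper's body presses on something with over 40 N, if the wrist force passes 120 N, or if a joint passes its speed limit or range.

## Working session

There is one attempt and no reset: what is moved stays moved. The work goes in short steps, Python scripts to look and compute and a tool call to move; the robot and the scene stay as the last step left them, time stands still between calls to the robot, and variables do not carry over. Pictures are saved under pics/ and viewed, at most 10 in all, crops included, and the job is handed in when it is done.

Besides the shell and the picture viewer there is one more tool, called after "Call:" as a command line: name --argument value ..., lists and objects as JSON in quotes. arm_command: Moves the arm, as the interface text tells. Its arguments: {"type":"object","properties":{"deltas":{"type":"array","items":{"type":"number"}},"newtons":{"type":"number"}},"required":["deltas"]}

```bash
mkdir -p pics
cat > h.py <<'E'
import numpy as np, cv2
from rig import bot
def ray(f,px):
    K=np.array(f["K"]);k1=f["k1"];d=[(px[0]-K[0,2])/K[0,0],(px[1]-K[1,2])/K[1,1]]
    u=cv2.undistortPoints(np.array([[px]],float),K,np.array([k1,0,0,0.]))[0,0]
    R=cv2.Rodrigues(np.array(f["rvec"],float))[0];t=np.array(f["tvec"],float).ravel()
    return -R.T@t, R.T@np.array([u[0],u[1],1])
def onz(f,px,z):
    c,d=ray(f,px); return c+d*(z-c[2])/d[2]
Z={"disc_centre":62,"pointer":60,"lamp_button_top":60,"amber_tab":76,"amber_window":62,"jar_green":0,"jar_amber":0,"jar_blue":0,"mug":0,"brass_mould":0,"screwdriver":10,"viewer":0,"turret_knob":62}
def look(cams,names):
    for c in cams:
        f=bot.grab_frame(c)
        for n in names:
            for r in bot.tip_of(n,f)[:2]:
                p=r["point"];print(c,n,round(r["p"],2),np.round(p),np.round(onz(f,(p[1],p[0]),Z[n]),1))
    return f
E
python3 - <<'E'
from h import *
for c in ("top","side"):
    f=look([c],list(Z)); cv2.imwrite(f"pics/{c}0.png",f["frame"])
s=bot.sense();print(s["tcp_pos"],s["eef_rot"],s["opening"],s["time"],bot.tcp_to_grasp)
E
```

```text
top disc_centre 0.79 [204. 315.] [584.3  36.2  62. ]
top pointer 0.86 [232. 328.] [499.4  -2.2  60. ]
top lamp_button_top 0.4 [221. 272.] [530.4 162.1  60. ]
top amber_tab 0.92 [221. 293.] [530.2  99.3  76. ]
top amber_tab 0.74 [200. 314.] [593.7  39.5  76. ]
top amber_window 0.87 [217. 300.] [543.6  79.8  62. ]
top jar_green 0.77 [156. 291.] [749.6 114.6   0. ]
top jar_amber 0.53 [174. 266.] [691.4 191.6   0. ]
top jar_blue 0.76 [149. 318.] [774.6  29.2   0. ]
top mug 0.83 [222. 185.] [533.1 437.2   0. ]
top mug 0.71 [186. 446.] [ 658.4 -374.4    0. ]
top brass_mould 0.45 [185. 445.] [ 662.3 -372.     0. ]
top screwdriver 0.63 [238. 459.] [ 490.7 -405.    10. ]
top viewer 0.98 [204. 312.] [594.4  45.9   0. ]
top viewer 0.59 [218. 294.] [552.5  98.7   0. ]
top turret_knob 0.42 [200. 316.] [596.1  32.7  62. ]
top turret_knob 0.16 [187. 445.] [ 639.4 -353.7   62. ]
side disc_centre 0.59 [198. 313.] [582.1  33.2  62. ]
side pointer 0.68 [208. 284.] [495.7  -4.8  60. ]
side lamp_button_top 0.51 [172. 292.] [520.5 159.   60. ]
side amber_tab 0.81 [182. 296.] [533.4  91.3  76. ]
side amber_tab 0.57 [196. 315.] [587.1  25.8  76. ]
side amber_window 0.78 [188. 302.] [550.   76.6  62. ]
side amber_window 0.55 [205. 286.] [500.9   6.2  62. ]
side jar_green 0.66 [191. 361.] [740.4 121.9   0. ]
side jar_amber 0.53 [176. 345.] [696.1 197.    0. ]
side jar_amber 0.34 [206. 378.] [784.6  46.3   0. ]
side jar_blue 0.52 [208. 375.] [773.2  36.4   0. ]
side mug 0.96 [140. 290.] [518.7 419.7   0. ]
side mug 0.53 [189. 305.] [562.1 142.3  -0. ]
side brass_mould 0.89 [325. 357.] [ 663.6 -366.1    0. ]
side screwdriver 0.59 [345. 290.] [ 500.4 -412.7   10. ]
side screwdriver 0.34 [197. 311.] [578.1  93.1  10. ]
side viewer 0.79 [212. 318.] [597.1  35.8   0. ]
side turret_knob 0.58 [195. 314.] [584.8  44.5  62. ]
[225.39070042 528.95894215 205.42381383] [-3.14149640e+00 -3.57024895e-05  2.73876985e+00] 93.65258537168806 1.4 18.8
```

View pics/top0.png

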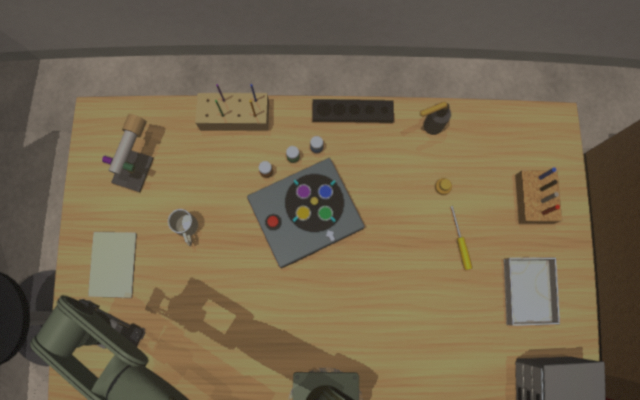

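View pics/side0.png

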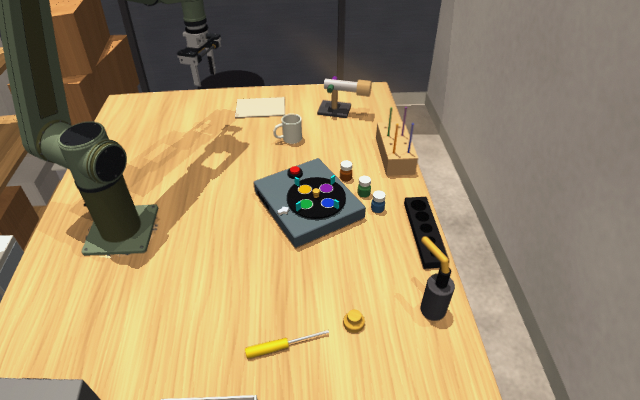

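Call:
arm_command --deltas '[1,-475,-253,0,141,1,-475,-253,0,141,1,-475,-253,0,141,1,-475,-253,0,141,1,-475,-253,0,141,1,-475,-253,0,141,1,-475,-253,0,141,1,-475,-253,0,141,1,-475,-253,0,141,1,-475,-253,0,141,1,-475,-253,0,141,1,-475,-253,0,141]' --newtons 20

```text
time: 2.6
tcp_pos: [566.2, 105.6, 205.4]
eef_rot: [3.139, 0.0, 0.927]
force: [-0.0, -0.1, -0.5]
opening: 1.9
finger_force: 0.0
```

Run:
```python
from h import *
f=look(["wrist"],["disc_centre","pointer","lamp_button_top","amber_tab","amber_window","turret_knob"]); cv2.imwrite("pics/w1.png",f["frame"])
s=bot.sense();print(s["tcp_pos"],s["eef_rot"],s["opening"],s["time"],s["qpos"])
```

```text
wrist disc_centre 0.68 [234. 378.] [589.7  36.1  62. ]
wrist lamp_button_top 0.64 [173. 247.] [525.2 160.7  60. ]
wrist amber_tab 0.66 [225. 297.] [535.4  95.2  76. ]
wrist amber_window 0.58 [226. 332.] [558.5  70.6  62. ]
[562.70820891 110.89212783 205.50790546] [-3.14152662e+00  2.29980012e-07  9.41931607e-01] 0.4592869342077618 2.95 [4.36819002e-02 2.03483687e-01 1.54509506e+00 4.16107464e-05
 1.39306570e+00 6.72539262e-01]
```

View pics/w1.png

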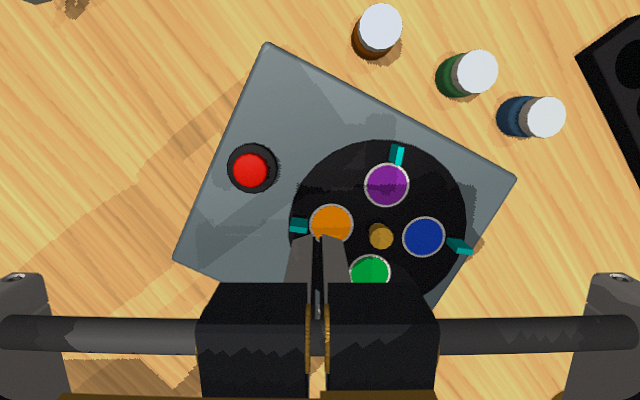

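Run:
```python
from h import *
f=bot.grab_frame("wrist")
P=lambda x,y,z:onz(f,(x,y),z)[:2]
a,v,b=P(331,222,62),P(387,185,62),P(424,236,62)
print(a,v,b,"c",(a+b)/2,np.linalg.norm(a-b),np.degrees(np.arctan2(*(a-b)[::-1])))
A,B,C=P(268,42,50),P(515,178,50),P(173,257,50)
print(A,B,C,np.linalg.norm(A-B),np.degrees(np.arctan2(*(A-B)[::-1])),np.degrees(np.arctan2(*(A-C)[::-1])))
y=np.radians(25)
for y in (24,25,26):
  y=np.radians(y);ux=np.array([np.cos(y),np.sin(y)]);uy=np.array([-ux[1],ux[0]]);print("c from corners",A-110*ux-175*uy,B-110*ux+105*uy)
print(P(250,169,62))
```

```text
[556.98907393  79.598839  ] [621.10742951  78.22609427] [622.74073191  13.66928056] c [589.86490292  46.63405978] 93.1127660598608 134.92259382113951
[607.5727276  246.66895661] [729.10473845   5.62069647] [399.60831287 141.92937834] 269.95239095357795 116.75638441374912 26.73173705141625
c from corners [578.26163979  42.05747079] [585.90739059  56.80193878]
c from corners [581.83706683  41.57708509] [585.03596439  54.29500531]
c from corners [585.42033319  41.15917236] [584.20842294  51.77324518]
[525.91699616 166.42736803]
```

Call:
arm_command --deltas '[1,6.5,-4.7,50,38,1,6.5,-4.7,50,38,1,6.5,-4.7,50,38,1,6.5,-4.7,50,38,1,6.5,-4.7,50,38,1,6.5,-4.7,50,38,1,6.5,-4.7,50,38,1,6.5,-4.7,50,38]'

```text
time: 3.8
tcp_pos: [563.2, 118.3, 155.6]
eef_rot: [3.142, -0.0, 0.277]
force: [-0.7, 0.2, 0.4]
opening: 0.9
finger_force: 0.0
```

Run:
```python
from h import *
f=look(["wrist"],["disc_centre","lamp_button_top","amber_tab","amber_window","turret_knob"]); cv2.imwrite("pics/w2.png",f["frame"])
hsv=cv2.cvtColor(f["frame"],cv2.COLOR_BGR2HSV)
m=cv2.inRange(hsv,(80,120,60),(98,255,255))
n,l,s,c=cv2.connectedComponentsWithStats(m)
for i in range(1,n):
    if s[i,4]>40: print(s[i],c[i],onz(f,c[i],76))
s=bot.sense();print(s["tcp_pos"],s["eef_rot"],s["opening"],s["time"],s["qpos"])
```

```text
wrist disc_centre 0.79 [202. 419.] [589.8  40.4  62. ]
wrist lamp_button_top 0.96 [234. 257.] [525.9 160.3  60. ]
wrist amber_tab 0.7 [250. 336.] [537.   95.8  76. ]
wrist amber_tab 0.54 [ 25. 280.] [683.9 179.8  76. ]
wrist amber_window 0.64 [227. 370.] [558.6  72.5  62. ]
wrist turret_knob 0.85 [197. 421.] [594.3  40.   62. ]
[370 103  23  24 350] [381.01428571 114.63714286] [645.79144189  94.17839914  76.        ]
[498 147  40  21 540] [517.71851852 156.6037037 ] [645.87458155 -15.25890278  76.        ]
[340 238  10  20 104] [344.84615385 248.07692308] [540.10755742  89.26937294  76.        ]
[452 268  26  33 349] [464.22636103 283.95988539] [536.39720156 -15.37906012  76.        ]
[563.25849787 118.03009783 155.44831917] [3.14156736e+00 1.57799976e-05 2.75816452e-01] 0.21523511670444279 4.1 [ 5.62261824e-02  2.52378909e-01  1.59292049e+00 -2.92159522e-05
  1.29630314e+00  1.35121398e+00]
```

View pics/w2.png

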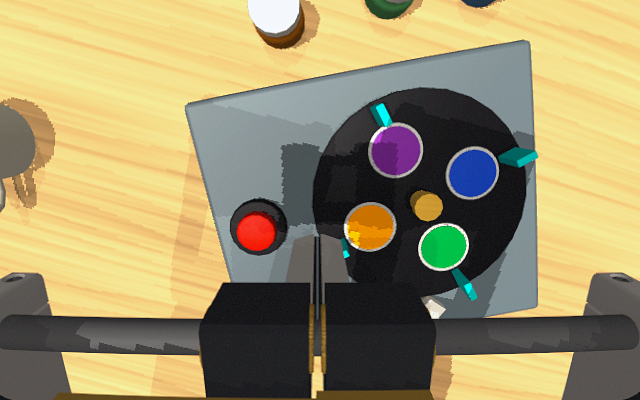

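```bash
cat >> h.py <<'E'
C=np.array([591,39.4])
def rel(px,z):
    s=bot.sense();y=s["eef_rot"][2];p=np.array(s["tcp_pos"]);d=np.array(px)-p[:2]
    return np.round([d@[np.cos(y),np.sin(y)],d@[np.sin(y),-np.cos(y)],p[2]-z],1)
def pol(a,r,z):
    a=np.radians(a);return rel(C+r*np.array([np.cos(a),np.sin(a)]),z)
E
python3 - <<'E'
from h import *
print(pol(108,78,72),bot.sense()["force"])
for a in range(114,196,6): print(a,pol(a,78,72),"spin",-(a-106-np.degrees(bot.sense()["eef_rot"][2])+16-0).round(1))
f=bot.grab_frame("wrist")
P=lambda x,y,z=50:onz(f,(x,y),z)[:2]
tr,br,tl,bl=P(529,41),P(537,306),P(187,104),P(231,279)
an=lambda d:np.degrees(np.arctan2(d[1],d[0]))
print(tr,br,tl,an(tl-tr)-90,an(tr-br),an(tl-bl),np.linalg.norm(tl-tr),np.linalg.norm(tr-br))
print(an(P(258,232,64)-C)-90, P(433,308,60)-C)
E
```

```text
[ 2.3  5.3 83.4] [ 0.46509645 -0.25502384 -0.12788409]
114 [-5.8  6.  83.4] spin -8.2
120 [-13.9   7.6  83.4] spin -14.2
126 [-21.6  10.   83.4] spin -20.2
132 [-29.2  13.2  83.4] spin -26.2
138 [-36.3  17.2  83.4] spin -32.2
144 [-43.   21.9  83.4] spin -38.2
150 [-49.1  27.3  83.4] spin -44.2
156 [-54.6  33.3  83.4] spin -50.2
162 [-59.5  39.8  83.4] spin -56.2
168 [-63.7  46.8  83.4] spin -62.2
174 [-67.1  54.2  83.4] spin -68.2
180 [-69.8  62.   83.4] spin -74.2
186 [-71.6  69.9  83.4] spin -80.2
192 [-72.5  78.   83.4] spin -86.2
[732.77050186  -4.3627938 ] [ 523.26905115 -107.83120495] [613.39615216 239.913868  ] 26.044067844290595 26.283808551066326 25.45304896839407 271.8847602692807 233.6590891749636
26.953532715426405 [-90.27390424 -46.26703816]
```

Call:
arm_command --deltas '[1,2.3,5.3,0,-2,1,2.3,5.3,40,-2,1,2.3,5.3,70,-2,1,2.3,5.3,83,-2,1,2.3,5.3,83,-2,1,2.3,5.3,83,-2,1,2.3,5.3,83,-2]'

```text
time: 4.85
tcp_pos: [568.8, 113.7, 74.5]
eef_rot: [3.141, -0.004, 0.311]
force: [0.4, 0.9, 0.2]
opening: 0.7
finger_force: 0.0
```

Run:
```python
from h import *
s=bot.sense();print(s["tcp_pos"],s["eef_rot"],s["force"])
y=np.degrees(s["eef_rot"][2])
for a in range(113,194,5): print(a,pol(a,78,72),-(a-90-y).round(1))
```

```text
[568.76163574 113.69238598  74.53788401] [ 3.14058664 -0.00379592  0.31053553] [0.37010649 0.87187293 0.24157731]
113 [-8.6 -0.1  2.5] -5.2
118 [-15.3   0.8   2.5] -10.2
123 [-22.    2.3   2.5] -15.2
128 [-28.5   4.3   2.5] -20.2
133 [-34.7   7.    2.5] -25.2
138 [-40.8  10.1   2.5] -30.2
143 [-46.5  13.8   2.5] -35.2
148 [-51.9  18.    2.5] -40.2
153 [-56.9  22.6   2.5] -45.2
158 [-61.5  27.6   2.5] -50.2
163 [-65.6  33.    2.5] -55.2
168 [-69.2  38.8   2.5] -60.2
173 [-72.3  44.8   2.5] -65.2
178 [-74.9  51.1   2.5] -70.2
183 [-76.9  57.6   2.5] -75.2
188 [-78.4  64.3   2.5] -80.2
193 [-79.3  71.    2.5] -85.2
```

Call:
arm_command --deltas '[1,-8.6,0,0,-5,1,-15.3,0.8,0,-10,1,-22,2.3,0,-15,1,-28.5,4.3,0,-20,1,-34.7,7,0,-25,1,-40.8,10.1,0,-30,1,-46.5,13.8,0,-35,1,-51.9,18,0,-40,1,-56.9,22.6,0,-45,1,-61.5,27.6,0,-50,1,-65.6,33,0,-55,1,-65.6,33,0,-55]'

```text
time: 6.05
tcp_pos: [516.0, 62.3, 74.3]
eef_rot: [3.138, -0.002, 1.27]
force: [0.7, 1.1, 0.2]
opening: 0.5
finger_force: 0.9
```

Run:
```python
from h import *
f=bot.grab_frame("wrist"); cv2.imwrite("pics/w3.png",f["frame"])
hsv=cv2.cvtColor(f["frame"],cv2.COLOR_BGR2HSV)
m=cv2.inRange(hsv,(80,120,60),(98,255,255))
n,l,s,c=cv2.connectedComponentsWithStats(m)
for i in range(1,n):
    if s[i,4]>40: p=onz(f,c[i],76)[:2];print(s[i],p-C,np.linalg.norm(p-C),np.degrees(np.arctan2(*(p-C)[::-1])))
s=bot.sense();print(s["tcp_pos"],s["eef_rot"],s["force"],s["time"])
p=s["tcp_pos"][:2]-C;print("finger",np.degrees(np.arctan2(p[1],p[0]))%360,np.linalg.norm(p))
y=np.degrees(s["eef_rot"][2])
for a in range(163,206,3): print(a,pol(a,78,72),-(a-90-y).round(1))
```

```text
[ 431   89   34   37 1088] [10.56661451 76.9458049 ] 77.66794856282068 82.18074115138616
[ 564  212   64   30 1175] [77.90280971 -9.87478081] 78.52616797733192 -7.224154100747137
[316 261   3  30  46] [-79.46217967   7.46708373] 79.81225055014012 174.63166373433174
[455 355  26  38 616] [ -8.31039443 -81.20638283] 81.63050451680421 -95.84312054596325
[515.96966703  62.35845474  74.16681337] [ 3.13838820e+00 -1.56328757e-03  1.26816869e+00] [-0.09701189  0.67965203  1.18150212] 6.1
finger 162.98646685189527 78.46426899575806
163 [-0.   0.5  2.2] -0.3
166 [-4.1  0.6  2.2] -3.3
169 [-8.2  0.9  2.2] -6.3
172 [-12.2   1.5   2.2] -9.3
175 [-16.2   2.3   2.2] -12.3
178 [-20.2   3.2   2.2] -15.3
181 [-24.1   4.4   2.2] -18.3
184 [-27.9   5.8   2.2] -21.3
187 [-31.7   7.4   2.2] -24.3
190 [-35.4   9.2   2.2] -27.3
193 [-39.   11.1   2.2] -30.3
196 [-42.4  13.3   2.2] -33.3
199 [-45.8  15.6   2.2] -36.3
202 [-49.   18.1   2.2] -39.3
205 [-52.1  20.8   2.2] -42.3
```

View pics/w3.png

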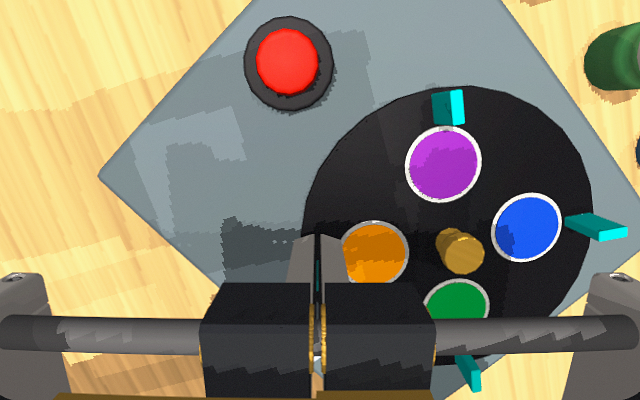

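Call:
arm_command --deltas '[1,-5,0.6,0,-4,1,-10,1.2,0,-8,1,-15,2.1,0,-12,1,-20.2,3.2,0,-15,1,-24.1,4.4,0,-18,1,-27.9,5.8,0,-21,1,-31.7,7.4,0,-24,1,-35.4,9.2,0,-27,1,-39,11.1,0,-30,1,-41.2,12.5,0,-32,1,-41.2,12.5,0,-32]'

```text
time: 7.2
tcp_pos: [515.1, 19.4, 73.5]
eef_rot: [3.14, -0.0, 1.827]
force: [-0.7, 2.5, 1.6]
opening: 0.3
finger_force: 1.3
```

```bash
cat > m.py <<'E'
from h import *
import sys
f=bot.grab_frame("wrist"); cv2.imwrite(sys.argv[1],f["frame"])
hsv=cv2.cvtColor(f["frame"],cv2.COLOR_BGR2HSV)
m=cv2.inRange(hsv,(80,120,60),(98,255,255))
n,l,s,c=cv2.connectedComponentsWithStats(m)
for i in range(1,n):
    if s[i,4]>40: p=onz(f,c[i],76)[:2];print(s[i],p-C,np.linalg.norm(p-C),np.degrees(np.arctan2(*(p-C)[::-1])))
s=bot.sense();print(s["tcp_pos"],s["eef_rot"],s["force"],s["time"])
p=s["tcp_pos"][:2]-C;print("finger",np.degrees(np.arctan2(p[1],p[0]))%360,np.linalg.norm(p))
y=np.degrees(s["eef_rot"][2])
E
python3 m.py pics/w4.png;python3 - <<'E'
from h import *
print(pol(185,79,72),pol(185,79,160))
E
```

```text
[ 433   89   34   37 1091] [-30.9984691   71.03207495] 77.50135972135278 113.57650490536894
[ 566  213   63   30 1159] [71.66274932 32.59315536] 78.72651025617286 24.456661404901222
[455 355  27  39 628] [ 35.97132185 -73.19580023] 81.5571037138497 -63.828666194456154
[515.07045655  19.44377836  73.40196016] [3.13996389e+00 1.03454866e-04 1.82708962e+00] [-0.31624918  2.59858907  1.39893913] 7.25
finger 194.72575104030452 78.50825657465016
[13.3  0.6  1.4] [ 13.3   0.6 -86.6]
```

Call:
arm_command --deltas '[1,13,0,0,0,1,13,0,0,0,1,13,0,-45,0,1,13,0,-90,0,1,13,60,-120,0,1,13,100,-140,0,1,13,100,-140,0,1,13,100,-140,0,1,13,100,-140,0]'

```text
time: 8.15
tcp_pos: [606.6, 57.2, 211.3]
eef_rot: [-3.139, -0.0, 1.829]
force: [-0.5, 0.1, -0.2]
opening: 0.5
finger_force: 0.0
```

```bash
python3 m.py pics/w5.png
python3 - <<'E'
from h import *
look(["wrist","top","side"],["pointer","disc_centre","amber_tab","amber_window","lamp_button_top"])
E
```

```text
[273 116  13  20 203] [-32.3333946   70.42908327] 77.49647847855542 114.65945378498445
[368 187  22  16 248] [71.06154165 32.45545553] 78.1223354453284 24.54728038754011
[204 214  25  17 250] [-70.01235863 -32.18543769] 77.05603649661856 -155.31124715885224
[605.99146454  57.06291472 210.94168425] [-3.13834078e+00 -4.78164187e-04  1.82878790e+00] [-0.99316711 -0.48545321  0.54458585] 8.2
finger 49.67694418932799 23.167273584676263
wrist pointer 0.81 [224. 210.] [511.5  -2.3  60. ]
wrist disc_centre 0.82 [204. 300.] [593.5  40.7  62. ]
wrist amber_tab 0.77 [218. 215.] [518.7  11.2  76. ]
wrist amber_window 0.87 [212. 250.] [548.2  20.5  62. ]
wrist lamp_button_top 0.68 [ 61. 262.] [528.1 159.8  60. ]
top pointer 0.72 [230. 327.] [507.4  -0.7  60. ]
top pointer 0.31 [228. 324.] [511.1   9.6  60. ]
top amber_tab 0.58 [225. 325.] [518.3   5.2  76. ]
top amber_window 0.93 [216. 319.] [548.1  22.5  62. ]
side pointer 0.91 [206. 284.] [494.4   7.1  60. ]
side pointer 0.69 [198. 316.] [590.7  33.4  60. ]
side disc_centre 0.88 [194. 314.] [584.3  46.3  62. ]
side amber_tab 0.69 [204. 290.] [514.5  -2.9  76. ]
side amber_window 0.65 [200. 303.] [552.4  26.3  62. ]
side lamp_button_top 0.58 [175. 343.] [682.7 130.7  60. ]
side lamp_button_top 0.45 [169. 296.] [534.6 175.6  60. ]
```

View pics/w5.png

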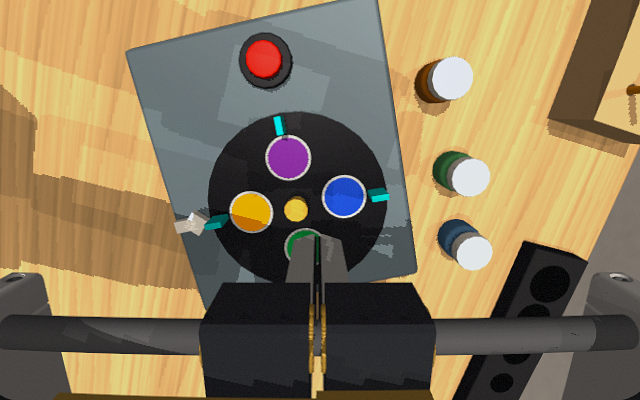

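Run:
```python
from h import *
f=bot.grab_frame("wrist")
im=f["frame"];hsv=cv2.cvtColor(im,cv2.COLOR_BGR2HSV)
P=lambda p,z=50:onz(f,p,z)[:2]
# case right & left edges: rowwise where wood(sat>90) ends
m=(hsv[...,1]<95)|((hsv[...,0]>60))
L=[];R=[]
for r in range(75,265,5):
    row=m[r]; x=int(145+(r-50)*0.316)
    w=np.abs(np.diff(hsv[r,:,0].astype(int)))
    l0=int(126+(r-50)*0.316); seg=im[r].astype(int); d=seg[:,2]-seg[:,0]  # red-blue: wood high
    g=np.abs(np.diff(cv2.blur(d.astype(np.float32).reshape(1,-1),(3,1))[0]))
    a=np.argmax(g[l0-12:l0+13])+l0-12
    r0=int(378+r*0.14); b=np.argmax(g[r0-12:r0+13])+r0-12
    if not 180<r<240: L.append(P((a+.5,r)))
    R.append(P((b+.5,r)))
for E in (L,R):
    E=np.array(E,np.float32);v=cv2.fitLine(E,cv2.DIST_HUBER,0,.5,.01).ravel();d=v[:2]*np.sign(v[1]);n=np.array([d[1],-d[0]])
    print("yaw",np.degrees(np.arctan2(d[1],d[0]))-90,"dist of C",n@(v[2:]-C))
# pointer
w=((im.min(2)>130)).astype(np.uint8);w[:, :165]=0;w[:,220:]=0;w[:205]=0;w[245:]=0
ys,xs=np.nonzero(w);print(len(xs),xs.min(),xs.max(),ys.min(),ys.max())
for p in [(xs.mean(),ys.mean())]: d=P(p,60)-C;print(p,d,np.linalg.norm(d),np.degrees(np.arctan2(d[1],d[0]))%360)
# button top
r=cv2.inRange(hsv,(0,180,120),(5,255,255));mm=cv2.moments(r,True);p=(mm["m10"]/mm["m00"],mm["m01"]/mm["m00"])
for z in(60,64,68):
    q=P(p,z);d=q-C;print(z,p,q,np.linalg.norm(d),np.degrees(np.arctan2(d[1],d[0]))-90)
b=C+135*np.array([-np.sin(np.radians(26.2)),np.cos(np.radians(26.2))]);print(b)
print(rel(b,150),bot.sense()["eef_rot"])
```

```text
yaw 26.193016 dist of C -127.42947358706893
yaw 26.61332 dist of C 109.62437000058158
414 173 204 212 234
(np.float64(189.3913043478261), np.float64(223.88647342995168)) [-97.86878139 -47.78721312] 108.91242403011593 206.02525814346467
60 (261.2763285024155, 57.947826086956525) [529.29108189 162.29407562] 137.51706947265836 26.662643140708497
64 (261.2763285024155, 57.947826086956525) [530.01552453 161.88945766] 136.83118608511668 26.467579356280723
68 (261.2763285024155, 57.947826086956525) [530.73996716 161.48483969] 136.14690462962565 26.2705524674508
[531.39670987 160.52987991]
[119.4 -47.4  62.5] [-3.14157342e+00  6.41704813e-05  1.82899191e+00]
```

Call:
arm_command --deltas '[1,119.4,-47.4,0,0,1,119.4,-47.4,0,0,1,119.4,-47.4,0,0,1,119.4,-47.4,60,0,1,119.4,-47.4,100,0,1,119.4,-47.4,125,0,1,119.4,-47.4,132,0,1,119.4,-47.4,136,0,1,119.4,-47.4,136,0,1,119.4,-47.4,136,0]'

```text
time: 10.15
tcp_pos: [533.3, 160.7, 78.5]
eef_rot: [3.138, 0.0, 1.829]
force: [0.4, 0.3, 0.9]
opening: 0.3
finger_force: 0.0
```

Call:
arm_command --deltas '[1,0,0,4,0,1,0,0,6,0,1,0,0,8,0,1,0,0,10,0,1,0,0,11,0,1,0,0,11,0,1,0,0,11,0]'

```text
time: 10.85
tcp_pos: [532.4, 160.6, 66.3]
eef_rot: [3.139, 0.0, 1.829]
force: [1.2, -0.8, 5.0]
opening: 0.2
finger_force: 2.7
```

Call:
arm_command --deltas '[1,0,0,2,0,1,0,0,3,0,1,0,0,3,0,1,0,0,3,0]'

```text
time: 11.25
tcp_pos: [532.5, 160.6, 66.0]
eef_rot: [3.14, 0.001, 1.829]
force: [-4.2, -0.9, 20.6]
opening: 0.2
finger_force: 9.9
```

Call:
arm_command --deltas '[1,0,0,0,0,1,0,0,0,0,1,0,0,-10,0,1,0,0,-30,0,1,0,0,-80,0,1,-60,60,-130,0,1,-100,60,-150,0,1,-100,60,-150,0,1,-100,60,-150,0,1,-100,60,-150,0]'

```text
time: 12.25
tcp_pos: [614.2, 78.8, 211.4]
eef_rot: [-3.139, -0.001, 1.828]
force: [-1.0, -0.1, 0.5]
opening: 0.4
finger_force: 0.0
```

```bash
python3 m.py pics/w6.png
```

```text
[259 137  14  21 223] [-32.23117323  70.39991002] 77.4273585909069 114.59971600828979
[354 207  20  16 253] [70.80904476 32.31556739] 77.83454705878262 24.53083057839151
[192 233  25  17 264] [-70.10661249 -32.36741405] 77.21778686090632 -155.2177747318534
[613.2285385   79.55415126 210.53432425] [-3.13778056e+00 -1.71734798e-03  1.82877724e+00] [ 0.28778806  0.16120251 -0.10790491] 12.3
finger 61.03195968254133 45.89622846907157
```

View pics/w6.png

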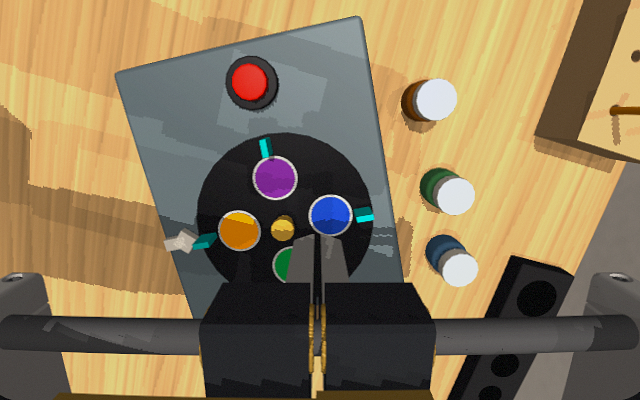

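The picture shows the amber window (238,230) and its tab (204,241) in line with the white pointer (180,242). The red button (250,83) is clear of the gripper and the jars are where they were, so I am handing in.

```bash
python3 -c "
from rig import bot
print(bot.sign_off())"
```

```text
the job is handed in; nothing more can be done
None
```

I handed the job in: the amber window is about 0.03 rad from the pointer by my measurement (limit 0.09), the lamp button was pressed to its stop (about 20 N) and released, and the arm is clear; the hand-in call returned no verdict.

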